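# Pack the tablet jig's gap snug with spacer plates

## Robot

A 6-joint arm with a two-finger parallel gripper is mounted at the origin on the work surface. World frame = base frame: x ahead of the robot, y to its left, z up, the work surface at z = 0. Lengths are in m, angles in degrees, forces in N, time in s.
With the tool pointing down it reaches from about 0.375 to 0.9 m from the base axis. Payload 3.1 kg.
Tool frame: the origin (TCP) lies at the very end of the fingers, on their centre line; the grasp point (between the pads) lies 19 mm behind it; z points along the fingers, y is the direction in which the jaws open and shut (so a half turn about z gives the same grasp; the last joint's range is limited). The gripper opens to 87 mm and grips with 3 to 60 N. Pads are 19 mm wide; open, the fingers measure 117 mm over their backs; the gripper's body (75 mm by 190 mm) begins 51 mm behind the grasp point.
Start: joints at [-79.899, 30.224, 82.088, -0, 67.689, -10.227], TCP at [0.217, -0.586, 0.223] pointing down, gripper open.
Joint ranges: [-176.69, 176.69], [-43.24, 126.21], [12.49, 139.97], [-82, 262], [0, 151.66], [-163.58, 163.58]. Speed limits (degrees/s): [159.86, 159.86, 180, 180, 180, 180].

## Interface

Orientations are given as a 3x3 rotation matrix whose columns are the frame's x, y, z axes.
In Python, from rig import read_state, capture, hand_in gives the robot as it stands. The module is installed in compiled form; this text tells all that it offers.
- The arm moves only by the tool send_rows, never from a script. Its argument "moves" is one flat list of numbers, 7 for each row, row after row: the turn, a rotation vector about the world's x, y, z in degrees, then the shift along the world's x, y, z in cm, then the gripper's target within -1 to 1 (fully open at 1, half-way at 0, shut at -1). In form: [rx, ry, rz, tx, ty, tz, hand, rx, ry, rz, tx, ty, tz, hand, ...]. A call has 1 to 20 rows; each row shifts and turns the commanded pose from where the row before left it; what a row does not reach is not made up. A row lasts 1/10 s, in which the tool goes at most 50 mm and 8.59 degrees, less where a joint would pass 70% of its speed; a pose out of reach is approached as far as the arm can. A call with a gripper value outside its range is refused whole. The fingers move at their own pace and stop on an object; the grip force is fixed at half the most. Time passes only in rows, so rows that do not move let the fingers close. It gives the time, the measured TCP pose, the force and the opening at its end, in the units of the state.
- read_state(): the state, without advancing time (a new reading comes with each control period).
- capture(name): name is "scene" or "top" or "wrist"; returns a dict with "pixels" (420x560x3 uint8, red, green, blue), "vertical_fov" (degrees; the focal length in pixels is half the picture's height over the tangent of half this angle, whatever the lens; pixels are square), "cx", "cy" (the principal point, pixels), "rvec" (rotation vector, rad) and "tvec" (3), from world to camera coordinates, as OpenCV has them. Camera axes: x right, y down, z forward; pixel columns grow to the right and rows downward; lengths in m; the calibration is good to about 2 mm. A picture is of the moment at which its call begins. There is no depth.
- hand_in(): hands the job in, once; it reports no verdict.
The state is a dict: "time_s": time; "joint_positions": joint angles; "qvel": joint speeds; "tau": joint torques, N m; "position": TCP position; "tcp_rot": TCP orientation; "force": force on the tool from outside, world axes, zero at the start; "moment": the same for the moment, N m; "opening": opening from 0.0 (shut) to 1.0 (fully open).
Only numpy, scipy, OpenCV 4.12 (cv2) and the standard library are available. Lean on these libraries where they do the work, as an engineer would, in place of code of your own. Each camera call takes 0.05 s, during which the arm holds its last target.

## Task

The tablet frame in the repair jig must not slip: pack the open gap between the jig's two upright jaws with spacer plates from the rack, one at a time, until it is snug. Only two of the three plates fill the gap together, the thinnest and the middle one: stand both upright on the jig's base, side by side between the jaws, and leave the thickest in the rack.

Things in the scene. Friction and masses are not known exactly. Their poses are not given: they have to be found in the camera images.
- middle_plate (a point): The MIDDLE plate: plain aluminium plate, 46 mm wide (its x), 22 mm thick (its y), 70 mm high, about 191 g; foot and top bevelled 3 mm in from each broad face over 8 mm. Point: its centre, 35 mm above its foot; z up. Stands loose and upright in any of the rack's three bays. Grip it from above by its narrow ends, 46 mm apart along x.
- thin_plate (a point): The THIN plate: plain aluminium plate, 46 mm wide (its x), 15 mm thick (its y), 70 mm high, about 130 g; foot and top bevelled 3 mm in from each broad face over 8 mm. Point: its centre, 35 mm above its foot; z up. Stands loose and upright in any of the rack's three bays. Grip it from above by its narrow ends, 46 mm apart along x.
- thick_plate (a point): The THICK plate, which stays in the rack: like the others (46 x 70 mm, same point and axes) but 32 mm thick. Rack: fixed plywood tray, 66 x 148 mm, floor 6 mm and rim 14 mm above the table; its three bays lie in a row, 48 mm apart along the plates' y, so the plates stand face to face, free to shift a few mm.
- gap (a point): Middle of the gap, on the jig's base (10 mm above the table). x along the jaw faces, y across the gap from the end jaw to the one by the black tablet frame (30 mm high, from y = 48 mm on), z up. Jaws: steel, fixed, 20 mm wide along x (plate ends stick out), faces at y = -21 and 21 mm, 30 mm high, then lips flared 7 mm outwards up to 42 mm. Open on top and at both x ends. Plate x goes along this x.
Not all that is in view belongs to the job. What is shaped like the part that bears thin_plate but blue or red is not meant. Leave any orange look-alike of the part that bears middle_plate alone.

How it is judged:
By the outcome, as a careful person would: the job done as asked, in the order asked, and still so for the second after the job is handed in, with the robot touching nothing.
It also fails if it takes over 53 s, if anything falls off the work surface, if the arm or the gripper's body presses on something with over 40 N, if the wrist force passes 120 N, or if a joint passes its speed limit or range.

## Working session

There is one attempt and no reset: what is moved stays moved. The work goes in short steps, Python scripts to look and compute and a tool call to move; the robot and the scene stay as the last step left them, time stands still between calls to the robot, and variables do not carry over. Pictures are saved under pics/ and viewed, and the job is handed in when it is done.

Besides the shell and the picture viewer there is one more tool, called after ">>>" as name(argument=value, ...) on one line, values as JSON. send_rows: Moves the arm, as the interface text tells. Its arguments: {"type":"object","properties":{"moves":{"type":"array","items":{"type":"number"}}},"required":["moves"]}

```bash
mkdir -p pics; cat > h.py <<'E'
import numpy as np, cv2, pickle
from rig import read_state, capture, hand_in
def snap(name, f):
    c=capture(name); cv2.imwrite(f'pics/{f}.png', c['pixels'][:,:,::-1]); pickle.dump(c,open(f'pics/{f}.pkl','wb')); return c
def load(f): return pickle.load(open(f'pics/{f}.pkl','rb'))
def K(c):
    h=c['pixels'].shape[0]; f=h/2/np.tan(np.radians(c['vertical_fov'])/2)
    return np.array([[f,0,c['cx']],[0,f,c['cy']],[0,0,1]])
def proj(c,P): return cv2.projectPoints(np.array(P,float).reshape(-1,3),np.array(c['rvec'],float),np.array(c['tvec'],float),K(c),None)[0].reshape(-1,2)
def back(c,uv,z):
    R=cv2.Rodrigues(np.array(c['rvec'],float))[0]; t=np.array(c['tvec'],float).ravel(); C=-R.T@t
    out=[]
    for u,v in np.array(uv,float).reshape(-1,2):
        d=R.T@np.linalg.solve(K(c),[u,v,1]); out.append(C+d*(z-C[2])/d[2])
    return np.array(out)
E
python3 - <<'E'
from h import *
for n in ("scene","top","wrist"):
    c=snap(n,n+"0"); R=cv2.Rodrigues(np.array(c['rvec'],float))[0]; print(n,-R.T@np.array(c['tvec']).ravel(),c['vertical_fov'],c['cx'],c['cy'])
s=read_state(); print(s['time_s'],s['position'],s['tcp_rot'],s['force'],s['opening'])
E
```

```text
scene [1.14139215 0.1225542  0.61930834] 52.053721419223734 284.35105544913733 211.5460060625834
top [ 0.41457088 -0.05992444  0.75137468] 54.32236027984615 277.8753771032588 205.40301464748816
wrist [ 0.28283453 -0.56208327  0.38251166] 67.59857985087804 288.74478493263035 207.34138886569582
0.15 [ 0.21704992 -0.5854999   0.22177982] [[ 9.37732543e-01  3.47358032e-01 -2.74750878e-04]
 [ 3.47357994e-01 -9.37731128e-01  1.65968652e-03]
 [ 3.18862991e-04 -1.65177897e-03 -9.99998585e-01]] [ 0.55429324 -0.24360667 -0.01281352] 0.9979053872111843
```

View pics/scene0.png

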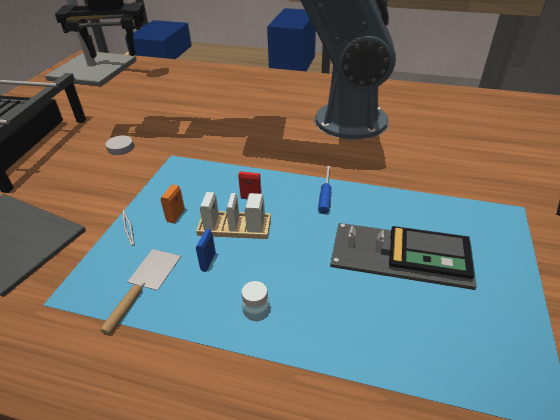

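View pics/top0.png

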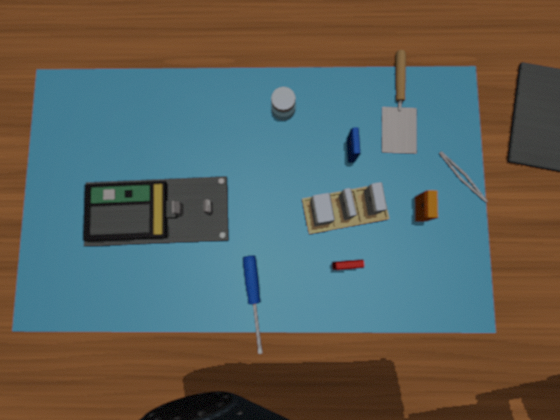

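View pics/wrist0.png

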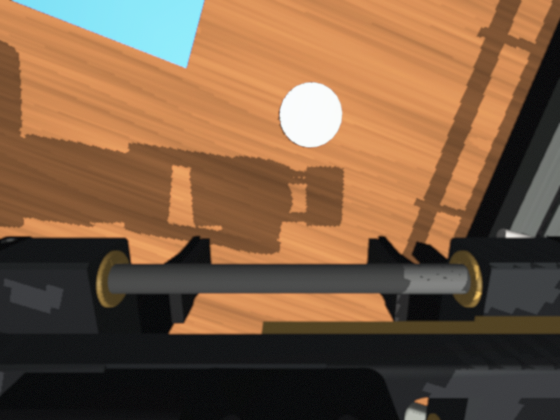

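The top view shows the rack at about (345,208) with three grey plates: thick (323,208), thin (349,203) and middle (376,198). The jig jaws are at (173,208) and (208,205). The red, blue and orange look-alikes stand apart. I'll zoom in to measure.

```bash
python3 - <<'E'
from h import *
c=load('top0'); p=c['pixels'][:,:,::-1]
cv2.imwrite('pics/z1.png',cv2.resize(p[175:240,295:395],None,fx=8,fy=8,interpolation=cv2.INTER_CUBIC))
cv2.imwrite('pics/z2.png',cv2.resize(p[170:250,150:240],None,fx=7,fy=7,interpolation=cv2.INTER_CUBIC))
q=load('scene0')['pixels'][:,:,::-1]
cv2.imwrite('pics/z3.png',cv2.resize(q[180:280,180:280],None,fx=6,fy=6,interpolation=cv2.INTER_CUBIC))
cv2.imwrite('pics/z4.png',cv2.resize(q[210:300,325:425],None,fx=6,fy=6,interpolation=cv2.INTER_CUBIC))
E
```

```text
(no output)
```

View pics/z1.png

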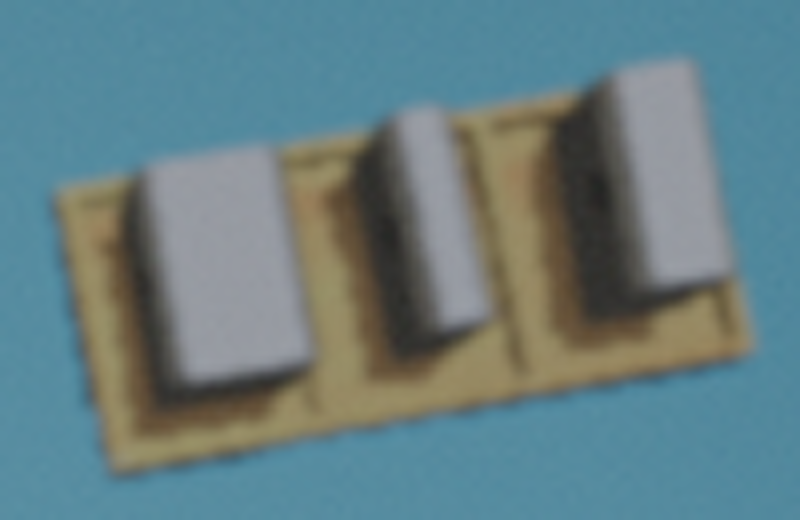

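View pics/z2.png

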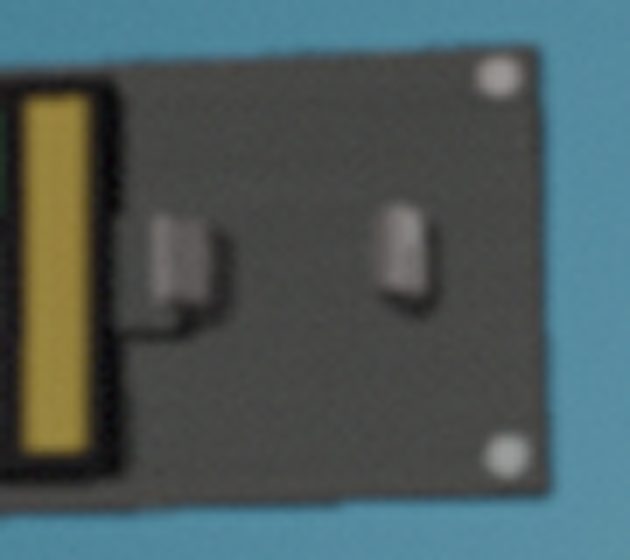

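View pics/z3.png

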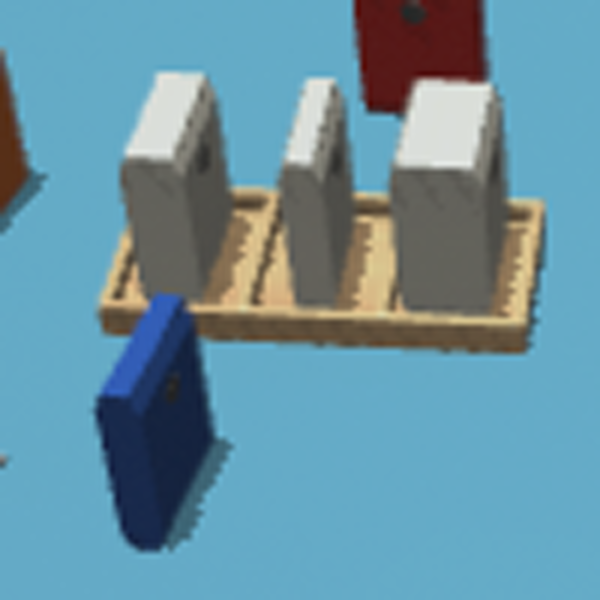

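View pics/z4.png

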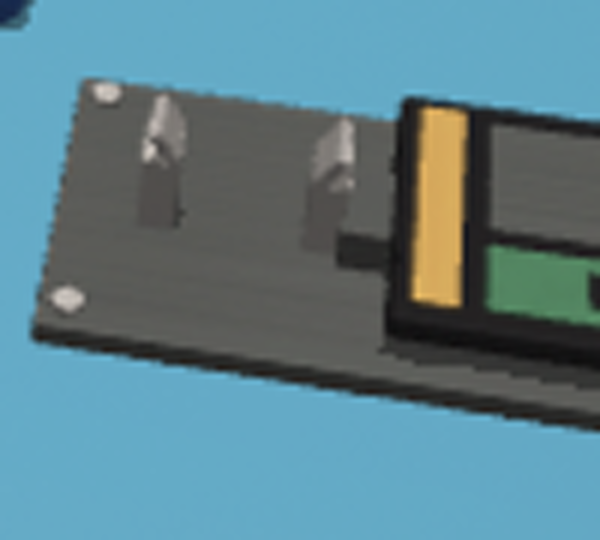

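```bash
python3 - <<'E'
from h import *
c=load('top0')
def q(pts,s,o): return (np.array(pts,float)+.5)/s-.5+np.array(o)
for n,p in dict(thin=[(400,112),(440,105),(488,318),(440,335)],mid=[(615,72),(692,60),(730,275),(652,290)],thick=[(145,165),(275,148),(308,362),(180,388)]).items():
    b=back(c,q(p,8,(295,175)),.076); e=(b[0]+b[1]-b[2]-b[3])/2
    print(n,b.round(4).tolist(),'c',b.mean(0).round(4),'len',np.linalg.norm(e),'ang',np.degrees(np.arctan2(e[1],e[0])),'w',np.linalg.norm(b[0]-b[1]),np.linalg.norm(b[2]-b[3]))
r=back(c,q([(58,188),(112,470),(752,350)],8,(295,175)),.014); r4=r[0]+r[2]-r[1]
print('rack',r.round(4).tolist(),np.linalg.norm(r[0]-r[1]),np.linalg.norm(r[2]-r[1]),'c',(r[0]+r[2])/2,'ang x',np.degrees(np.arctan2(*(r[0]-r[1])[[1,0]])), 'ang y', np.degrees(np.arctan2(*(r[1]-r[2])[[1,0]]))-90)
b=back(c,q([(540,48),(550,492),(498,75),(507,457)],7,(150,170)),.010)
print('base',b.round(4).tolist(),np.degrees(np.arctan2(*(b[0]-b[1])[[1,0]])),np.degrees(np.arctan2(*(b[2]-b[3])[[1,0]])))
j=back(c,q([(152,215),(208,213),(212,303),(152,303),(385,203),(425,203),(428,293),(378,293)],7,(150,170)),.052); print('jaw',j.round(4).tolist())
f=back(c,q([(5,80),(112,90),(122,475)],7,(150,170)),.04); print('frame',f.round(4).tolist())
print('red',back(c,[(333,266),(364,264)],.07),'blue',back(c,[(349,160),(360,160),(352,130)],.07))
E
```

```text
thin [[0.5442, -0.1615, 0.076], [0.5456, -0.1699, 0.076], [0.5007, -0.1786, 0.076], [0.4971, -0.1686, 0.076]] c [ 0.5219 -0.1696  0.076 ] len 0.046682769090845275 ang 9.82880545901184 w 0.008519128238720818 0.010622116872463307
mid [[0.5526, -0.2066, 0.076], [0.5551, -0.2228, 0.076], [0.5096, -0.229, 0.076], [0.5065, -0.2127, 0.076]] c [ 0.5309 -0.2178  0.076 ] len 0.0462223187922859 ang 7.641956792061736 w 0.01636426749802782 0.01653373661262733
thick [[0.533, -0.108, 0.076], [0.5366, -0.1352, 0.076], [0.4915, -0.1412, 0.076], [0.4862, -0.1147, 0.076]] c [ 0.5118 -0.1248  0.076 ] len 0.046375877269158906 ang 7.854736591685297 w 0.027430519459581477 0.027083974793806115
rack [[0.5386, -0.0925, 0.014], [0.4742, -0.1041, 0.014], [0.5012, -0.2488, 0.014]] 0.06544766365913772 0.14711993980661878 c [ 0.51990103 -0.17064216  0.014     ] ang x 10.227822699306653 ang y 10.576714408204424
base [[0.5803, 0.0462, 0.01], [0.4628, 0.0413, 0.01], [0.573, 0.0572, 0.01], [0.4718, 0.0527, 0.01]] 2.3531482050607413 2.538310660664066
jaw [[0.5288, 0.1359, 0.052], [0.5292, 0.1219, 0.052], [0.5067, 0.1201, 0.052], [0.5067, 0.135, 0.052], [0.5317, 0.0779, 0.052], [0.5316, 0.068, 0.052], [0.5091, 0.0667, 0.052], [0.5091, 0.0791, 0.052]]
frame [[0.5656, 0.1782, 0.04], [0.5629, 0.1507, 0.04], [0.4651, 0.1442, 0.04]]
red [[ 0.41585753 -0.14033834  0.07      ]
 [ 0.4191294  -0.19124002  0.07      ]] blue [[ 0.59490797 -0.17109504  0.07      ]
 [ 0.59484191 -0.18982118  0.07      ]
 [ 0.64814432 -0.17760636  0.07      ]]
```

>>> send_rows(moves=[0,0,5.7,2.18,2.97,-0.2,1,0,0,5.7,2.18,2.97,-0.2,1,0,0,5.7,2.18,2.97,-0.2,1,0,0,5.7,2.18,2.97,-0.2,1,0,0,5.7,2.18,2.97,-0.2,1,0,0,5.7,2.18,2.97,-0.2,1,0,0,5.7,2.18,2.97,-0.2,1,0,0,5.7,2.18,2.97,-0.2,1,0,0,5.7,2.18,2.97,-0.2,1,0,0,5.7,2.18,2.97,-0.2,1,0,0,5.7,2.18,2.97,-0.2,0.5,0,0,5.7,2.18,2.97,-0.2,0.5,0,0,5.7,2.18,2.97,-0.2,0.5,0,0,5.7,2.18,2.97,-0.2,0.5,0,0,0,0,0,0,0.5,0,0,0,0,0,0,0.5])

```text
time_s: 1.75
position: [0.5224, -0.1695, 0.1942]
tcp_rot: [[-0.177, 0.984, -0.001], [0.984, 0.177, -0.0], [0.0, -0.001, -1.0]]
force: [0.6, 0.1, 0.3]
opening: 0.755
```

```bash
python3 - <<'E'
from h import *
s=read_state(); print(s['time_s'],s['position'],s['tcp_rot'],s['force'],s['opening'],s['joint_positions'])
c=snap('wrist','w1');R=cv2.Rodrigues(np.array(c['rvec'],float))[0]; print(-R.T@np.array(c['tvec']).ravel(),R)
print(proj(c,[[.5219,-.1696,.076],[.5309,-.2178,.076],[.5118,-.1248,.076]]))
E
```

```text
1.75 [ 0.52236786 -0.16946105  0.19422515] [[-1.77448823e-01  9.84129641e-01 -8.74616376e-04]
 [ 9.84130023e-01  1.77448855e-01 -4.17111955e-05]
 [ 1.14150451e-04 -8.68137837e-04 -9.99999617e-01]] [0.58288472 0.14216389 0.3331516 ] 0.754854786159403 [-2.96194986e+01  2.65022026e+01  9.47426765e+01 -3.13848133e-02
  5.87975072e+01 -3.98244283e+01]
[ 0.51024289 -0.10130443  0.35504984] [[ 9.84079690e-01  1.77727527e-01 -2.98535103e-04]
 [ 1.71832219e-01 -9.51005554e-01  2.57025535e-01]
 [ 4.53966042e-02 -2.52984906e-01 -9.66404566e-01]]
[[288.10842524 202.13589109]
 [288.43857235 251.88985451]
 [285.83159807 151.45887356]]
```

View pics/w1.png

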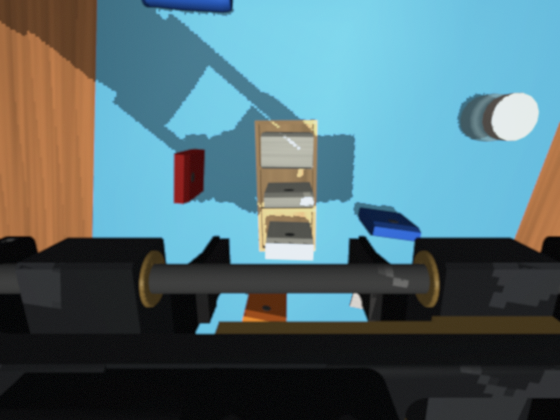

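The wrist view shows the rack centred at about (287,185), with the plate tops at (287,150), (288,200) and (290,252). These agree with my projections. I'll zoom in to refine.

```bash
python3 - <<'E'
from h import *
p=load('w1')['pixels'][:,:,::-1]
cv2.imwrite('pics/z5.png',cv2.resize(p[125:265,250:325],None,fx=4.2,fy=4.2,interpolation=cv2.INTER_CUBIC)[:, :])
cv2.imwrite('pics/z6.png',cv2.resize(p[175:220,250:325],None,fx=10,fy=10,interpolation=cv2.INTER_CUBIC))
E
```

```text
(no output)
```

View pics/z5.png

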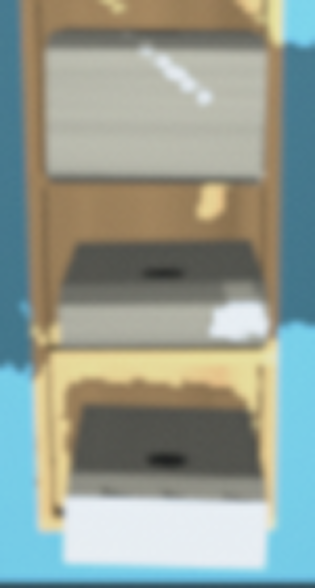

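View pics/z6.png

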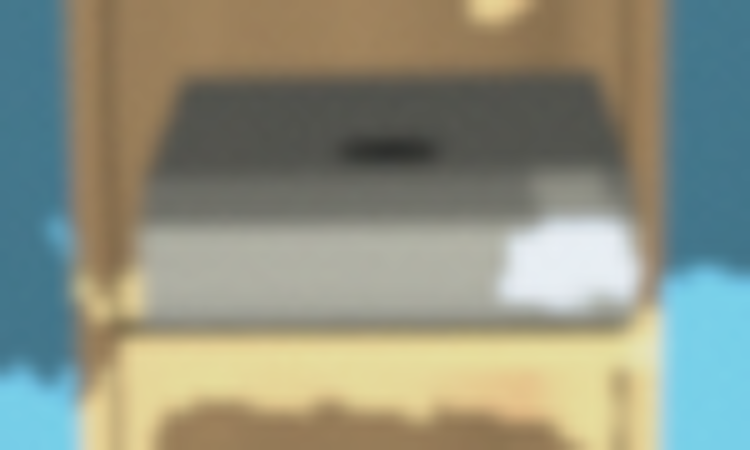

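```bash
python3 - <<'E'
from h import *
c=load('w1')
def q(pts,s,o): return (np.array(pts,float)+.5)/s-.5+np.array(o)
for n,p,s,o in [('thin',[(635,222),(635,320),(140,320),(140,222)],10,(250,175)),('mid',[(268,499),(268,568),(62,564),(62,496)],4.2,(250,125)),('thick',[(266,70),(265,180),(45,178),(45,68)],4.2,(250,125))]:
    b=back(c,q(p,s,o),.076); e=(b[0]+b[1]-b[2]-b[3])/2
    print(n,'c',b.mean(0).round(4),'len',np.linalg.norm(e),'ang',np.degrees(np.arctan2(e[1],e[0])),'w',np.linalg.norm(b[0]-b[1]),np.linalg.norm(b[2]-b[3]))
E
```

```text
thin c [ 0.522  -0.1691  0.076 ] len 0.04534475831583807 ang 10.241643924522739 w 0.00924641025870508 0.00924702322811017
mid c [ 0.5312 -0.2171  0.076 ] len 0.04690123041850683 ang 9.196263722479362 w 0.016896504898728168 0.016628012397039958
thick c [ 0.5129 -0.1271  0.076 ] len 0.046244059358802714 ang 9.724343370703922 w 0.02285085281126362 0.022839267861452565
```

>>> send_rows(moves=[0,0,0,0,0,-3,0.5,0,0,0,0,0,-3,0.5,0,0,0,0,0,-3,0.5,0,0,0,0,0,-3,0.5,0,0,0,0,0,-2,0.5,0,0,0,0,0.05,-1.2,0.5,0,0,0,0,0,0,0.5,0,0,0,0,0,0,-1,0,0,0,0,0,0,-1,0,0,0,0,0,0,-1,0,0,0,0,0,0,-1,0,0,0,0,0,0,-1])

```text
time_s: 3.0
position: [0.5229, -0.17, 0.0436]
tcp_rot: [[-0.176, 0.984, 0.002], [0.984, 0.176, -0.001], [-0.001, 0.001, -1.0]]
force: [-0.5, -0.3, 6.4]
opening: 0.525
```

>>> send_rows(moves=[0,0,0,0,0,0.5,-1,0,0,0,0,0,1.5,-1,0,0,0,0,0,3,-1,0,0,0,0,0,3,-1,0,0,0,0,0,3,-1,0,0,0,0,0,1.5,-1,0,0,-0.8,0,2,0,-1,0,0,-0.8,0,2.5,0,-1,0,0,-0.8,0,3,0,-1,0,0,-0.8,0,3,0,-1,0,0,-0.8,0,3,0,-1,0,0,-0.8,0,3,0,-1,0,0,-1,-0.2,2.5,0,-1,0,0,-1,-0.2,1.5,0,-1,0,0,-1,0,0.5,0,-1,0,0,0,0,0,0,-1,0,0,0,0,0,0,-1])

```text
time_s: 4.7
position: [0.5186, 0.0397, 0.1676]
tcp_rot: [[-0.041, 0.999, 0.0], [0.999, 0.041, -0.0], [-0.0, 0.0, -1.0]]
force: [0.7, -1.1, -0.9]
opening: 0.527
```

```bash
python3 - <<'E'
from h import *
s=read_state(); print(s['time_s'],s['position'],s['tcp_rot'],s['force'],s['opening'])
c=snap('wrist','w2'); print(proj(c,[[.519,.098,.01]]))
snap('top','t2');snap('scene','s2')
cv2.imwrite('pics/w2z.png',cv2.resize(c['pixels'][60:340,100:480,::-1],None,fx=2,fy=2,interpolation=cv2.INTER_CUBIC))
E
```

```text
4.7 [0.51856542 0.03965873 0.16755792] [[-4.06575872e-02  9.99173115e-01  2.14260382e-04]
 [ 9.99173049e-01  4.06576736e-02 -4.15340754e-04]
 [-4.23708644e-04  1.97196446e-04 -9.99999891e-01]] [ 0.72454861 -1.11494849 -0.9186952 ] 0.527410112353834
[[291.21457973 135.34319156]]
```

View pics/w2z.png

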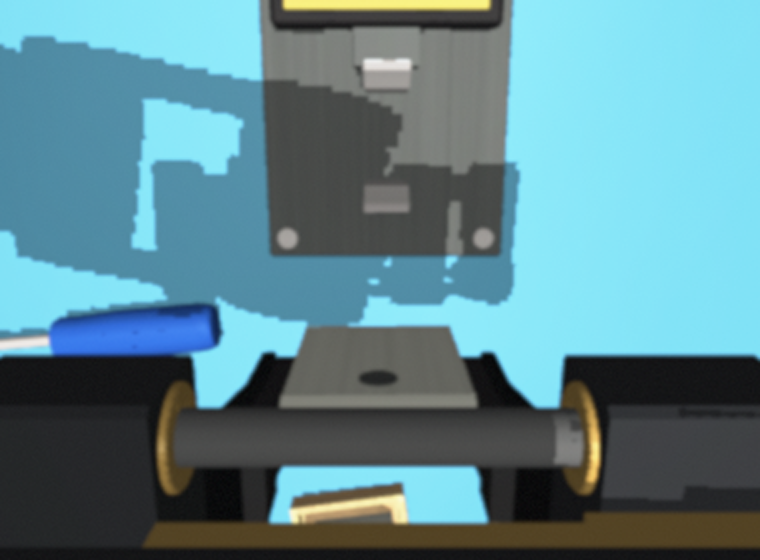

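View pics/s2.png

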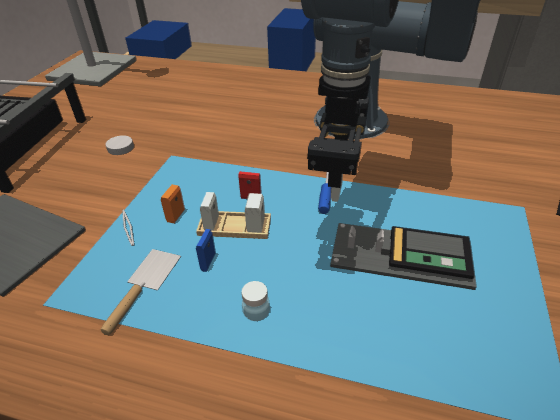

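The thin plate is held, and in the zoomed view its face is at about (380,365), level. Both jaws are visible at (387,73) and (386,198) in that zoom. I'll measure the jaws from a closer crop.

```bash
python3 - <<'E'
from h import *
c=load('w2');p=c['pixels'][:,:,::-1]
a=p[75:190,230:360]; a=np.clip(a.astype(float)*1.3,0,255).astype(np.uint8)
cv2.imwrite('pics/z7.png',cv2.resize(a,None,fx=5,fy=5,interpolation=cv2.INTER_CUBIC))
E
```

```text
(no output)
```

View pics/z7.png

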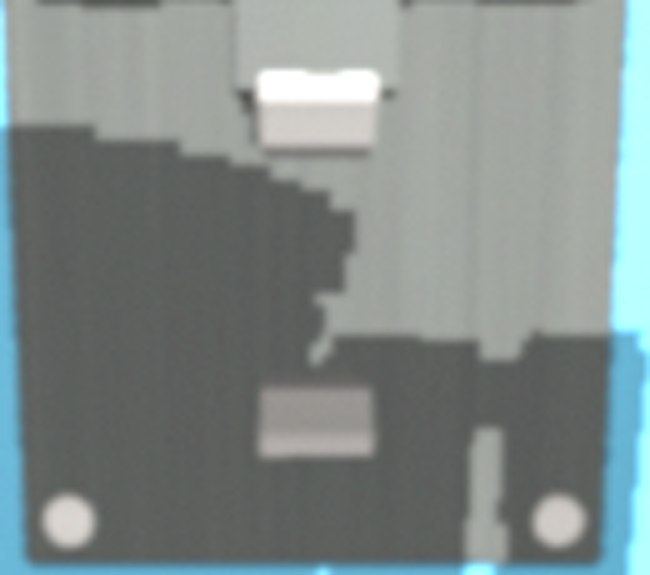

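```bash
python3 - <<'E'
from h import *
c=load('w2')
def q(pts,s=5,o=(230,75)): return (np.array(pts,float)+.5)/s-.5+np.array(o)
f=back(c,q([(260,148),(375,148)]),.04);n=back(c,q([(260,387),(375,387)]),.04)
ft=back(c,q([(258,103),(380,103)]),.052);nt=back(c,q([(258,432),(375,432)]),.052)
for a in (f,ft,nt,n): print(a.round(4).tolist())
print('gapcentre',(f.mean(0)+n.mean(0))/2,(ft.mean(0)+nt.mean(0))/2, f.mean(0)-n.mean(0),ft.mean(0)-nt.mean(0))
s=back(c,q([(68,522),(558,521)]),.01); e=s[1]-s[0]; print('screws',s,np.degrees(np.arctan2(e[1],e[0])))
b=back(c,q([(25,562),(603,562)]),.01); e=b[1]-b[0]; print(b,np.degrees(np.arctan2(e[1],e[0])))
# bottom foot of held plate: visible corners in w2z (306,327),(450,327)
h=back(c,(np.array([(306,327),(450,327)])+.5)/2-.5+[100,60],.1675-.0436+.006); print('foot front edge',h, 'top edge', back(c,(np.array([(279,407),(477,407)])+.5)/2-.5+[100,60],.1675-.0436+.076))
# top check, far-lip and screws in top view
t=load('t2'); print('top proj of wrist-est', proj(t,np.vstack([f,n,s])).round(1).tolist())
E
```

```text
[[0.5092, 0.1252, 0.04], [0.5293, 0.1261, 0.04]]
[[0.5089, 0.1317, 0.052], [0.5291, 0.1325, 0.052]]
[[0.5108, 0.0772, 0.052], [0.5313, 0.078, 0.052]]
[[0.5106, 0.0839, 0.04], [0.5315, 0.0848, 0.04]]
gapcentre [0.52012772 0.1049984  0.04      ] [0.52000124 0.10482755 0.052     ] [-0.00184166  0.04128278  0.        ] [-0.00200563  0.05449866  0.        ]
screws [[0.47168532 0.05236604 0.01      ]
 [0.57208693 0.05667829 0.01      ]] 2.4593426862751278
[[0.46284727 0.04365282 0.01      ]
 [0.5820921  0.04852537 0.01      ]] 2.3399030185252894
foot front edge [[0.49475289 0.04424408 0.1299    ]
 [0.54249456 0.0461899  0.1299    ]] top edge [[0.49640451 0.04815318 0.1999    ]
 [0.54040944 0.04994129 0.1999    ]]
top proj of wrist-est [[178.7, 212.4], [178.7, 201.1], [202.2, 211.5], [202.0, 199.8], [222.2, 234.9], [221.0, 180.8]]
```

>>> send_rows(moves=[0,0,0,0.1,1.6,0,-1,0,0,0,0,2,0,-1,0,0,0,0,2,0,-1,0,0,0,0,1.5,-1,-1,0,0,0,0,0.5,-2,-1,0,0,0,0,0,-2.5,-1,0,0,0,0,0,-1,-1,0,0,0,0,0,0,-1,0,0,0,0,0,0,-1])

```text
time_s: 5.75
position: [0.5197, 0.1159, 0.1026]
tcp_rot: [[-0.04, 0.999, 0.0], [0.999, 0.04, -0.0], [-0.0, 0.0, -1.0]]
force: [0.7, -0.6, -1.2]
opening: 0.526
```

```bash
python3 - <<'E'
from h import *
s=read_state(); print(s['time_s'],s['position'],s['tcp_rot'],s['force'],s['opening'])
c=snap('scene','s3');t=snap('top','t3')
p=c['pixels'][190:290,310:450,::-1];cv2.imwrite('pics/s3z.png',cv2.resize(p,None,fx=5,fy=5,interpolation=cv2.INTER_CUBIC))
E
```

```text
5.75 [0.51974624 0.11593687 0.10262781] [[-4.00828216e-02  9.99196340e-01  2.05114695e-04]
 [ 9.99196359e-01  4.00828324e-02 -4.90903775e-05]
 [-5.72725035e-05  2.02982176e-04 -9.99999978e-01]] [ 0.65684198 -0.57887407 -1.19989388] 0.5260957204858417
```

View pics/s3z.png

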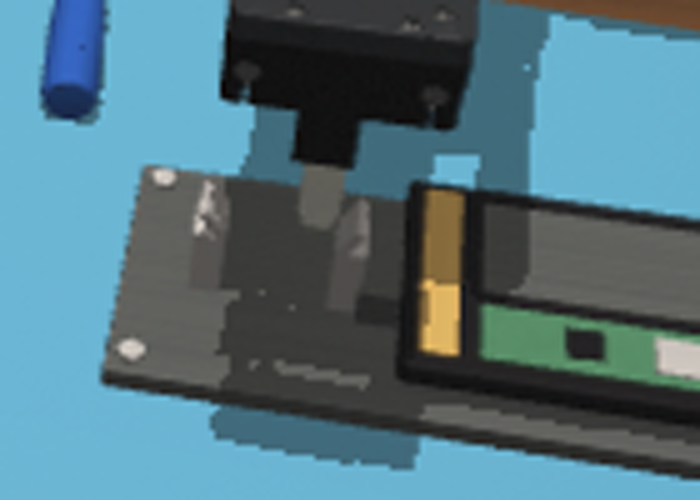

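```bash
python3 - <<'E'
from h import *
c=load('s3'); P=[[.5427,.116+d,z] for d,z in ((-.0075,.073),(.0075,.073),(-.0045,.065),(.0045,.065))]
print((proj(c,P)-[310,190])*5)
# jaw predicted: far jaw inner at +x end
print((proj(c,[[.529,.126,.04],[.529,.126,.01],[.531,.084,.04],[.531,.084,.01]])-[310,190])*5)
E
```

```text
[[287.61435733 202.53112578]
 [328.53686497 209.50316626]
 [293.33744539 219.62597727]
 [317.72487376 223.81932063]]
[[328.47483181 249.6326315 ]
 [319.04775629 304.48030573]
 [218.17385199 234.02384145]
 [211.3626761  288.75160263]]
```

>>> send_rows(moves=[0,0,0,0,-0.1,-1,-1,0,0,0,0,0,-1,-1,0,0,0,0,0,-1,-1,0,0,0,0,0,-0.7,-1,0,0,0,0,0,-0.7,-1,0,0,0,0,0,-0.5,-1,0,0,0,0,0,0,-1])

```text
time_s: 6.55
position: [0.5188, 0.1152, 0.0527]
tcp_rot: [[-0.041, 0.999, -0.002], [0.999, 0.041, -0.0], [0.0, -0.002, -1.0]]
force: [-0.7, -0.2, -1.3]
opening: 0.524
```

>>> send_rows(moves=[0,0,0,0,0,-0.3,-1,0,0,0,0,0.05,-0.1,-1,0,0,0,0,0.05,0,-1,0,0,0,0,0.05,0,-1,0,0,0,0,0,0,-1])

```text
time_s: 7.05
position: [0.5195, 0.1168, 0.0498]
tcp_rot: [[-0.041, 0.999, 0.001], [0.999, 0.041, 0.0], [-0.0, 0.001, -1.0]]
force: [0.1, -1.0, -1.3]
opening: 0.527
```

>>> send_rows(moves=[0,0,0,0,0.05,0,-1,0,0,0,0,0.05,0,-1,0,0,0,0,0,0,-1,0,0,0,0,0,0,-1])

```text
time_s: 7.45
position: [0.5194, 0.1176, 0.0496]
tcp_rot: [[-0.041, 0.999, 0.0], [0.999, 0.041, -0.0], [-0.0, 0.0, -1.0]]
force: [-0.9, -0.4, -0.3]
opening: 0.53
```

>>> send_rows(moves=[0,0,0,0,0.05,0,-1,0,0,0,0,0.05,0,-1,0,0,0,0,0,0,-1,0,0,0,0,0,0,-1])

```text
time_s: 7.85
position: [0.5195, 0.1178, 0.0496]
tcp_rot: [[-0.041, 0.999, -0.0], [0.999, 0.041, -0.001], [-0.001, -0.0, -1.0]]
force: [-0.2, -4.9, 1.7]
opening: 0.523
```

>>> send_rows(moves=[0,0,0,0,-0.04,-0.1,-1,0,0,0,0,0,-0.1,-1,0,0,0,0,0,0,-1,0,0,0,0,0,0,-1])

```text
time_s: 8.25
position: [0.5197, 0.1178, 0.0476]
tcp_rot: [[-0.041, 0.999, 0.001], [0.999, 0.041, -0.001], [-0.001, 0.001, -1.0]]
force: [-0.0, -5.7, 1.6]
opening: 0.523
```

>>> send_rows(moves=[0,0,0,0,0,-0.1,-1,0,0,0,0,0,0,-1,0,0,0,0,0,0,-1])

```text
time_s: 8.55
position: [0.5197, 0.1178, 0.0476]
tcp_rot: [[-0.041, 0.999, 0.001], [0.999, 0.041, -0.001], [-0.001, 0.001, -1.0]]
force: [-2.1, -6.9, 8.6]
opening: 0.521
```

>>> send_rows(moves=[0,0,0,0,0,0,0.3,0,0,0,0,0,0.1,0.5,0,0,0,0,0,0,0.5,0,0,0,0,0,0,0.5,0,0,0,0,0,1,0.5,0,0,0,0,0,3,0.5,0,0,0,0,0,4,0.5,0,0,0,0,-1.5,4,0.5,0,0,0,0,-3,0,0.5,0,0,0,0,-2,0,0.5,0,0,0,0,-1,0,0.5,0,0,0,0,0,0,0.5])

```text
time_s: 9.75
position: [0.5193, 0.0425, 0.1678]
tcp_rot: [[-0.039, 0.999, 0.0], [0.999, 0.039, 0.0], [0.0, 0.0, -1.0]]
force: [-0.6, 0.9, -0.3]
opening: 0.751
```

```bash
python3 - <<'E'
from h import *
s=read_state(); print(s['time_s'],s['position'],s['force'],s['opening'])
c=snap('wrist','w4');t=snap('scene','s4')
p=c['pixels'][70:220,210:370,::-1];cv2.imwrite('pics/w4z.png',cv2.resize(p,None,fx=4,fy=4,interpolation=cv2.INTER_CUBIC))
p=t['pixels'][190:290,310:450,::-1];cv2.imwrite('pics/s4z.png',cv2.resize(p,None,fx=5,fy=5,interpolation=cv2.INTER_CUBIC))
E
```

```text
9.75 [0.51934605 0.042509   0.16780817] [-0.60405839  0.89205049 -0.27017819] 0.7505031726993088
```

View pics/w4z.png

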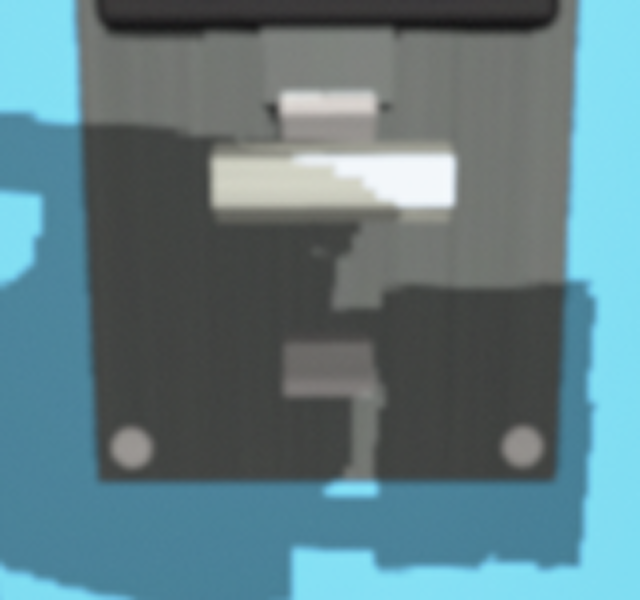

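View pics/s4z.png

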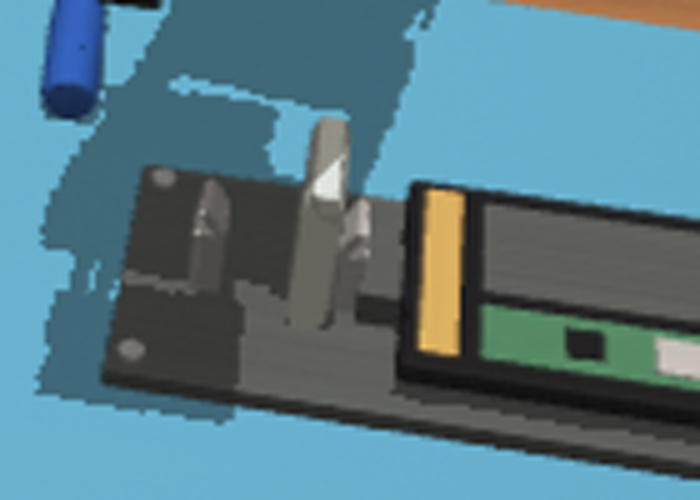

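The thin plate stands upright against the frame-side jaw, with its top at (333,180) in the wrist zoom. Next is the middle plate.

>>> send_rows(moves=[0,0,0.8,0,-1.5,0,0.5,0,0,0.8,0,-3,0,0.5,0,0,0.8,0.2,-4,0,0.5,0,0,0.8,0.2,-4,0,0.5,0,0,0.8,0.2,-4,0,0.5,0,0,0.8,0.2,-4,0,0.5,0,0,0.8,0.2,-3,0,0.5,0,0,0.8,0.2,-1.5,0,0.5,0,0,0.8,0,-1,0,0.5,0,0,0,0,0,0,0.5,0,0,0,0,0,0,0.5])

```text
time_s: 10.95
position: [0.5311, -0.2152, 0.1672]
tcp_rot: [[-0.166, 0.986, -0.001], [0.986, 0.166, 0.001], [0.001, -0.001, -1.0]]
force: [-0.4, -0.2, -0.4]
opening: 0.746
```

```bash
python3 - <<'E'
from h import *
s=read_state(); print(s['time_s'],s['position'],s['tcp_rot'],s['force'],s['opening'])
c=load('w4'); u=(np.array([(212,152),(455,150),(455,208),(212,208)])+.5)/4-.5+[210,70]; b=back(c,u,.08); print(b,b.mean(0))
t=snap('top','t5')
p=t['pixels'][160:260,280:420,::-1];cv2.imwrite('pics/t5z.png',cv2.resize(p,None,fx=5,fy=5,interpolation=cv2.INTER_CUBIC))
E
```

```text
10.95 [ 0.53108623 -0.21523025  0.16719789] [[-1.66156269e-01  9.86098860e-01 -1.06446519e-03]
 [ 9.86098416e-01  1.66157552e-01  1.25785456e-03]
 [ 1.41723788e-03 -8.40667021e-04 -9.99998642e-01]] [-0.39860001 -0.17756886 -0.35521442] 0.7457578784319664
[[0.49679828 0.12288599 0.08      ]
 [0.54268439 0.12503393 0.08      ]
 [0.54339521 0.1144782  0.08      ]
 [0.49697701 0.11267214 0.08      ]] [0.51996372 0.11876757 0.08      ]
```

View pics/t5z.png

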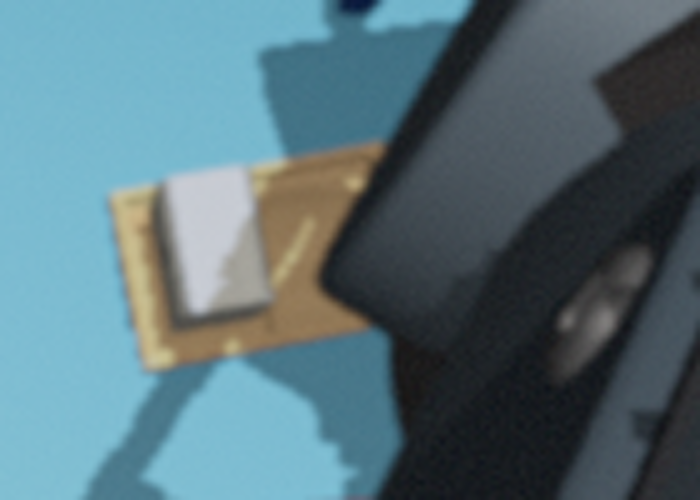

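>>> send_rows(moves=[0,0,0,0,-0.2,-3,0.5,0,0,0,0,0,-3,0.5,0,0,0,0,0,-3,0.5,0,0,0,0,0,-2,0.5,0,0,0,0,0,-1.4,0.5,0,0,0,0,0,0,0.5,0,0,0,0,0,0,-1,0,0,0,0,0,0,-1,0,0,0,0,0,0,-1,0,0,0,0,0,0,-1,0,0,0,0,0,0,-1])

```text
time_s: 12.1
position: [0.5319, -0.2191, 0.0447]
tcp_rot: [[-0.165, 0.986, 0.002], [0.986, 0.165, -0.001], [-0.001, 0.001, -1.0]]
force: [-1.3, -0.2, 5.8]
opening: 0.524
```

>>> send_rows(moves=[0,0,0,0,0,0.5,-1,0,0,0,0,0,1.5,-1,0,0,0,0,0,3,-1,0,0,0,0,0,3,-1,0,0,0,0,0,3,-1,0,0,0,0,0,1.5,-1,0,0,-0.8,0,2,0,-1,0,0,-0.8,-0.2,3.5,0,-1,0,0,-0.8,-0.2,4,0,-1,0,0,-0.8,-0.2,4,0,-1,0,0,-0.8,-0.2,4,0,-1,0,0,-0.8,-0.2,4,0,-1,0,0,-0.8,-0.2,4,0,-1,0,0,-0.8,0,3.5,0,-1,0,0,-0.8,0,2,0,-1,0,0,0,0,0.5,0,-1,0,0,0,0,0,0,-1,0,0,0,0,0,0,-1])

```text
time_s: 13.9
position: [0.5192, 0.0956, 0.1684]
tcp_rot: [[-0.04, 0.999, -0.001], [0.999, 0.04, -0.001], [-0.001, -0.001, -1.0]]
force: [0.4, 0.2, -2.4]
opening: 0.526
```

```bash
python3 - <<'E'
from h import *
s=read_state(); print(s['time_s'],s['position'],s['tcp_rot'],s['force'],s['opening'])
c=snap('wrist','w6');t=snap('scene','s6')
p=c['pixels'][60:340,100:480,::-1];cv2.imwrite('pics/w6z.png',cv2.resize(p,None,fx=2,fy=2,interpolation=cv2.INTER_CUBIC))
p=t['pixels'][170:290,310:450,::-1];cv2.imwrite('pics/s6z.png',cv2.resize(p,None,fx=5,fy=5,interpolation=cv2.INTER_CUBIC))
E
```

```text
13.9 [0.51924057 0.09555193 0.16839104] [[-4.04018079e-02  9.99183385e-01 -5.07245936e-04]
 [ 9.99183387e-01  4.04015415e-02 -5.24801179e-04]
 [-5.03879101e-04 -5.28034628e-04 -9.99999734e-01]] [ 0.38172736  0.19721071 -2.40582081] 0.5263104887819094
```

View pics/w6z.png

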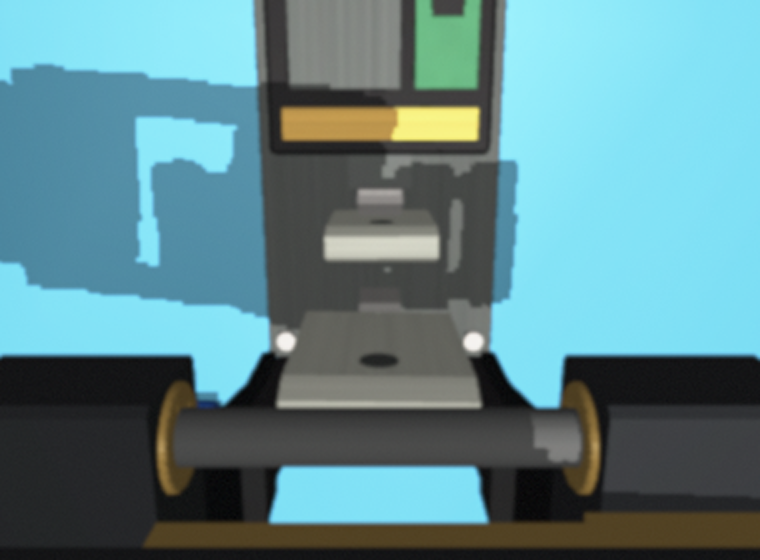

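View pics/s6z.png

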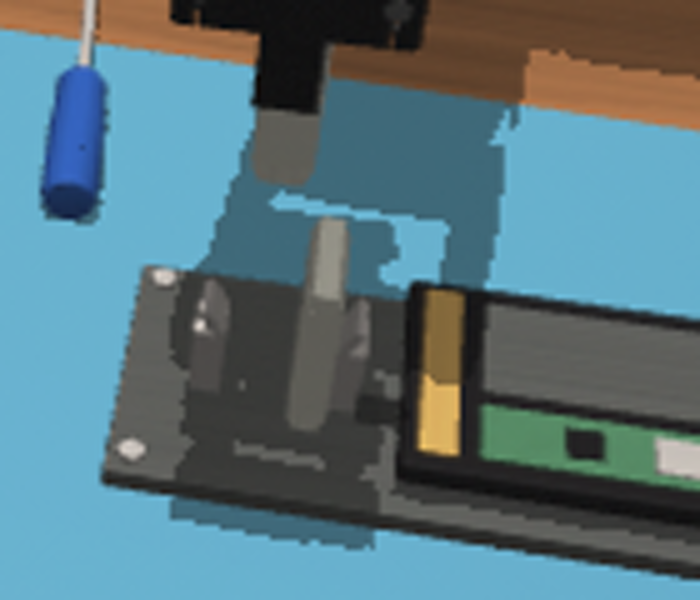

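```bash
python3 - <<'E'
from h import *
c=load('w6')
def q(p): return (np.array(p,float)+.5)/2-.5+[100,60]
print('foot+8',back(c,q([(303,311),(456,311)]),.1377).round(4).tolist())
print('+62',back(c,q([(284,376),(476,376)]),.1917).round(4).tolist())
print('+70',back(c,q([(277,406),(481,406)]),.1997).round(4).tolist())
print('thin top',back(c,q([(324,236),(439,236),(439,260),(324,260)]),.08).round(4).tolist())
w=load('w2');print('thin held w2: +8',back(w,q([(306,327),(450,327)]),.1675-.0436+.014).round(4).tolist(),'+62?',back(w,q([(282,394),(476,394)]),.1675-.0436+.068).round(4).tolist(),'+70',back(w,q([(279,407),(477,407)]),.1675-.0436+.076).round(4).tolist())
E
```

```text
foot+8 [[0.4951, 0.1077, 0.1377], [0.5437, 0.1097, 0.1377]]
+62 [[0.4969, 0.1078, 0.1917], [0.5419, 0.1096, 0.1917]]
+70 [[0.4965, 0.1038, 0.1997], [0.5422, 0.1057, 0.1997]]
thin top [[0.4967, 0.1222, 0.08], [0.5428, 0.1241, 0.08], [0.5435, 0.1143, 0.08], [0.4969, 0.1124, 0.08]]
thin held w2: +8 [[0.4956, 0.0469, 0.1379], [0.5414, 0.0487, 0.1379]] +62? [[0.4959, 0.0477, 0.1919], [0.5414, 0.0496, 0.1919]] +70 [[0.4964, 0.0482, 0.1999], [0.5404, 0.0499, 0.1999]]
```

Side clearance of the held plate is about 2 mm to the thin plate and 2.7 mm to the jaw, and the face is vertical. I'll descend in stages.

>>> send_rows(moves=[0,0,0,0.08,0.03,-1.5,-1,0,0,0,0,0,-2,-1,0,0,0,0,0,-1,-1,0,0,0,0,0,-1,-1,0,0,0,0,0,-1,-1,0,0,0,0,0,-0.5,-1,0,0,0,0,0,0,-1])

```text
time_s: 14.7
position: [0.5198, 0.0966, 0.0979]
tcp_rot: [[-0.041, 0.999, -0.001], [0.999, 0.041, 0.0], [0.0, -0.001, -1.0]]
force: [0.6, 0.3, -2.3]
opening: 0.526
```

>>> send_rows(moves=[0,0,0,0,0,-0.7,-1,0,0,0,0,0,-0.7,-1,0,0,0,0,0,-0.7,-1,0,0,0,0,0,0,-1])

```text
time_s: 15.1
position: [0.5193, 0.0967, 0.0765]
tcp_rot: [[-0.041, 0.999, -0.002], [0.999, 0.041, 0.0], [0.0, -0.002, -1.0]]
force: [-0.5, -0.8, -3.2]
opening: 0.527
```

>>> send_rows(moves=[0,0,0,0,-0.03,-0.6,-1,0,0,0,0,0,-0.6,-1,0,0,0,0,0,-0.6,-1,0,0,0,0,0,-0.5,-1,0,0,0,0,0,0,-1])

```text
time_s: 15.6
position: [0.5196, 0.0963, 0.0537]
tcp_rot: [[-0.041, 0.999, -0.002], [0.999, 0.041, 0.0], [0.0, -0.002, -1.0]]
force: [0.4, -0.3, -2.1]
opening: 0.532
```

>>> send_rows(moves=[0,0,0,0,0,-0.3,-1,0,0,0,0,0,-0.1,-1,0,0,0,0,0,0,-1,0,0,0,0,0,0,-1])

```text
time_s: 16.0
position: [0.5203, 0.0964, 0.0507]
tcp_rot: [[-0.041, 0.999, 0.0], [0.999, 0.041, -0.0], [-0.0, 0.0, -1.0]]
force: [0.4, -0.7, -2.7]
opening: 0.528
```

>>> send_rows(moves=[0,0,0,0,0,-0.1,-1,0,0,0,0,0.05,0,-1,0,0,0,0,0.05,0,-1,0,0,0,0,0,0,-1])

```text
time_s: 16.4
position: [0.5202, 0.0974, 0.0496]
tcp_rot: [[-0.041, 0.999, 0.0], [0.999, 0.041, 0.0], [0.0, 0.0, -1.0]]
force: [-0.8, 0.4, -2.1]
opening: 0.525
```

>>> send_rows(moves=[0,0,0,0,0.05,0,-1,0,0,0,0,0,0,-1,0,0,0,0,0,0,-1])

```text
time_s: 16.7
position: [0.5201, 0.0979, 0.0496]
tcp_rot: [[-0.041, 0.999, 0.0], [0.999, 0.041, -0.0], [-0.0, 0.0, -1.0]]
force: [0.4, -0.5, -2.4]
opening: 0.525
```

Still no contact. I'll lower the last bit and then check.

>>> send_rows(moves=[0,0,0,0,0,-0.1,-1,0,0,0,0,0,-0.05,-1,0,0,0,0,0,0,-1,0,0,0,0,0,0,-1])

```text
time_s: 17.1
position: [0.5203, 0.0979, 0.0487]
tcp_rot: [[-0.041, 0.999, 0.001], [0.999, 0.041, -0.0], [-0.0, 0.001, -1.0]]
force: [-1.5, -0.6, 5.9]
opening: 0.526
```

>>> send_rows(moves=[0,0,0,0,0,0,0.3,0,0,0,0,0,0.05,0.5,0,0,0,0,0,0,0.5,0,0,0,0,0,0,0.5,0,0,0,0,0,1,0.5,0,0,0,0,0,3,0.5,0,0,0,0,0,4,0.5,0,0,0,0,0,4,0.5,0,0,0,0,-2.5,0,0.5,0,0,0,0,-2,0,0.5,0,0,0,0,-1,0,0.5,0,0,0,0,0,0,0.5])

```text
time_s: 18.3
position: [0.5202, 0.0419, 0.1689]
tcp_rot: [[-0.038, 0.999, 0.0], [0.999, 0.038, 0.0], [0.0, 0.0, -1.0]]
force: [-0.3, 0.6, 0.6]
opening: 0.753
```

```bash
python3 - <<'E'
from h import *
s=read_state(); print(s['time_s'],s['position'],s['force'],s['opening'])
c=snap('wrist','w7');t=snap('scene','s7')
p=c['pixels'][70:220,210:370,::-1];cv2.imwrite('pics/w7z.png',cv2.resize(p,None,fx=4,fy=4,interpolation=cv2.INTER_CUBIC))
p=t['pixels'][170:290,310:450,::-1];cv2.imwrite('pics/s7z.png',cv2.resize(p,None,fx=5,fy=5,interpolation=cv2.INTER_CUBIC))
E
```

```text
18.3 [0.5201601  0.04190755 0.16885206] [-0.27728058  0.64130533  0.64763223] 0.7533456533729381
```

View pics/w7z.png

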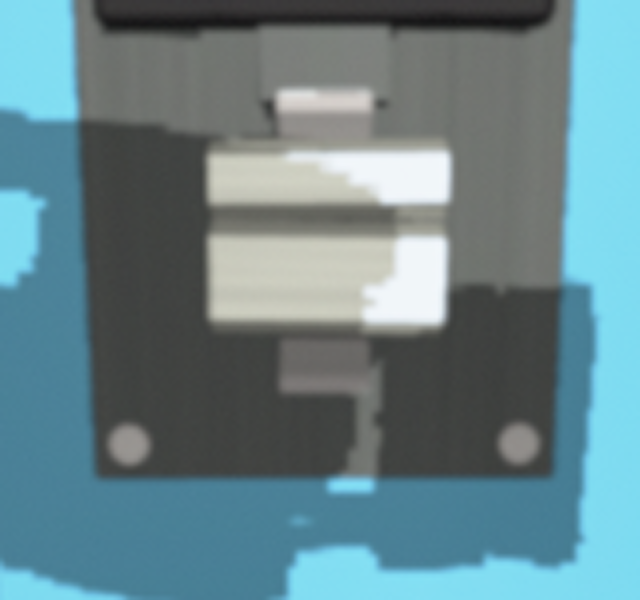

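View pics/s7z.png

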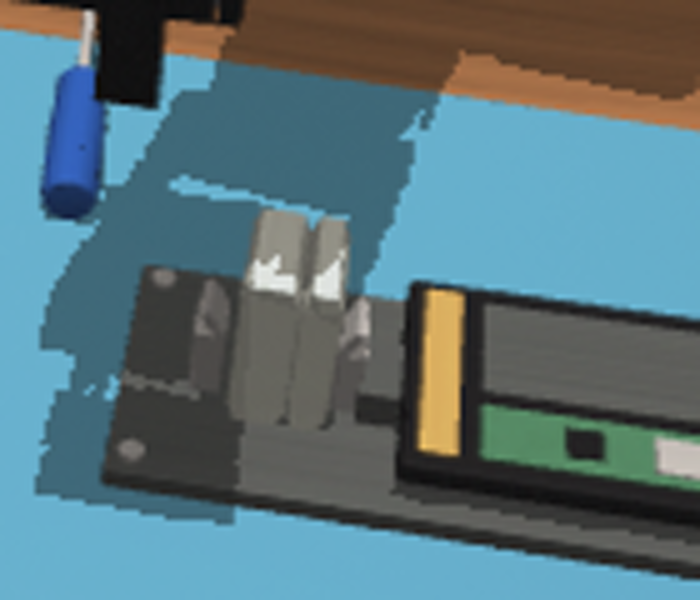

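View pics/s7.png

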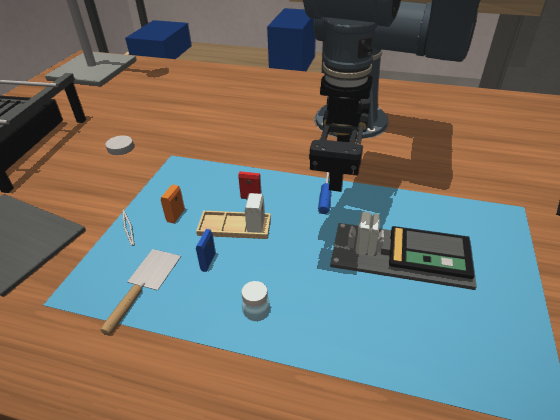

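Both plates stand upright and face to face between the jaws, thin at (330,178) and middle at (328,278) in the wrist zoom. The thick plate is still in the rack at (255,213) in the scene view, the look-alikes haven't moved, and the gripper is clear.

```bash
python3 -c "
from h import *
print(hand_in(), read_state()['time_s'])"
```

```text
the job is handed in; nothing more can be done
the job is handed in; nothing more can be done
```

The job is done and handed in: both spacer plates stand in the jig gap, and the thick plate is still in the rack. I placed the thin plate first, against the jaw by the tablet frame. Then I set the middle plate beside it on the base and released it, finishing at about 18.4 s of the 53 s allowed.

- **Final pictures:** The wrist and scene views after release show both plates upright and square between the jaws. The look-alikes have not moved, and the gripper is open and clear.
- **Seating:** Each plate met the base with about 6–9 N, at the height expected from the sizes given. The highest force I read was about 9 N up and 7 N sideways.
- **Remaining play:** The gap is 42 mm and the two plates total 37 mm, so about 5 mm was always going to be left. I felt no contact between the plates when nudging the middle one towards the thin one. In the pictures they look face to face, with the play on the end-jaw side.
- **Measurements that disagreed:** My first top-view estimate put the gap centre about 6 mm off the wrist-camera value. The scene camera was offset by about 3 mm. I used the wrist values, and the thin plate touched the jaw where they predicted.

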